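# Pack the condiment caddy

### The job

Get the condiment caddy ready to be carried to the sideboard: pack the sugar tin and the pepper mill into it along with the mustard jar, so that all three stand upright in one row on the caddy's floor. They only just fit, and the jar is standing in the middle of the row, so it has to be shifted along to make room. Leave the caddy about where it is and everything else on the table as it stands.

Things in the scene. Friction and masses are not known exactly. Their poses are not given: they have to be found in the camera images.
- caddy: Plain wooden open box, loose but heavy (2.2 kg), no dividers. Outside 92 (x) x 254 (y) mm, inside 74 x 236 mm; the row runs along its y. Origin under its centre on the table, z up. Inner floor at z = 12 mm; the two long side boards (9 mm thick) end at z = 55 mm; the two end boards (9 mm thick, y = +/-118 to 127 mm, each with a hand slot) end at z = 84 mm.
- jar: Mustard jar: white stoneware cylinder 66 mm in diameter and 94 mm high (straight side up to 86 mm), a wooden lid fixed on top (61 mm across, to 102 mm) with a small knob (22 mm across, to 119 mm). About 0.42 kg, loose. It starts standing in the caddy within about 12 mm of the middle of the row. Origin at the centre of its underside, z up.
- tin: Sugar tin: brushed metal box with rounded edges and closed lid (fixed), 62 (x) x 100 (y) x 115 (z) mm, about 0.36 kg. Stands on the table. Origin at the centre of its underside, z up.
- mill: Pepper mill: turned dark wood, 191 mm high. Foot 57 mm in diameter up to z = 22 mm, tapering to a waist 40 mm across at z = 61 mm and widening again to 49 mm at z = 116 mm; then a head 50 mm in diameter from z = 126 to 156 mm, rounded off above to z = 179 mm (it does not turn), and a 13 mm metal knob on top. About 0.24 kg. Stands on the table. Origin at the centre of its underside, z up.
- wine_glass: Bystander: stemmed wine glass, 82 mm across, 208 mm high, standing behind the caddy. Origin at the centre of its foot. (A tall water bottle, a corkscrew, a tea chest and lamps stand still farther back.)
- tumbler: Bystander: stemless water glass, 73 mm across, 88 mm high, standing behind the caddy. Origin at the centre of its underside.
Things that resemble listed ones, but are neither listed nor needed, are in the scene too. Leave any turquoise look-alike of the mill alone.

How it is judged:
By the outcome, as a careful person would: the job done as asked, in the order asked, and still so for the second after the job is handed in, with the robot touching nothing.
It also fails if it takes over 72 s, if anything falls off the work surface, if the arm or the gripper's body presses on something with over 40 N, if the wrist force passes 120 N, or if a joint passes its speed limit or range.

### The arm

A 6-joint arm with a two-finger parallel gripper is mounted at the origin on the work surface; the furniture and walls round the work are solid. World frame = base frame: x ahead of the robot, y to its left, z up, the work surface at z = 0. Lengths are in m, angles in rad, forces in N, time in s.
With the tool pointing down it reaches from about 0.375 to 0.925 m from the base axis. Payload 5.7 kg.
Tool frame: the origin (TCP) lies midway between the tips of the shut fingers; the grasp point (between the pads) lies 19 mm behind it; z points along the fingers, y is the line along which they close (so a half turn about z gives the same grasp; the last joint's range is limited). The gripper opens to 88 mm and grips with 3 to 60 N. Pads are 20 mm wide; open, the fingers measure 115 mm over their backs; the gripper's body (75 mm by 178 mm) begins 61 mm behind the grasp point.
Start: joints at [-1.329, 0.359, 1.51, -0, 1.272, -0.115], TCP at [0.21, -0.562, 0.223] pointing down, gripper open.
Joint ranges: [-2.97, 2.97], [-1.01, 2.36], [0.21, 2.38], [-0.96, 4.11], [0.2, 2.71], [-2.98, 2.98]. Speed limits (rad/s): [2.39, 2.39, 3.14, 3.14, 3.14, 3.14].

### API

Orientations are given as a unit quaternion [x, y, z, w].
In Python, from bench import move_ptp, servo_line, goto_joints, move_gripper, sleep, inverse_kinematics, capture, PlanningError, close_job, spot_in, silhouettes, current_clock, current_joint_pos, current_qvel, current_joint_torque, current_position, current_orientation, current_force, current_torque, current_finger_gap, current_grip_force gives the robot as it stands. Calls block until the motion is done:
- move_ptp(position, orientation): joint-space move of the TCP to a pose.
- servo_line(position, orientation=None, rate=0.15, contact_N=None): straight line of the TCP; orientation=None keeps the orientation; rate is the mean speed in m/s. With contact_N (N) it stops when the force on the tool has changed by that much, and returns True; else False.
- goto_joints(angles): joint-space move.
- move_gripper(opening): finger opening in m; the grip force is fixed at half the most; returns when the fingers have stopped.
- sleep(seconds).
- inverse_kinematics(position, orientation): joint angles nearest the present ones, or None.
- capture(name): name is "side" or "top" or "wrist"; returns a dict with "image" (400x640x3 uint8, blue, green, red), "range_z" (400x640 float32, m along the optical axis (not along the pixel's ray), 0 where there is no reading), "intrinsics" (3x3 intrinsics, pixels), "R" (3x3) and "t" (3): a world point X has camera coordinates R X + t. Camera axes: x right, y down, z forward; pixel columns grow to the right and rows downward; lengths in m; the calibration is good to about 2 mm. A picture is of the moment at which its call begins.
A pose or a line that the arm cannot do raises PlanningError and nothing moves.
- close_job(): hands the job in; it is judged then, once.
Trained networks look in the newest picture that a camera, given by its name, has taken for a name from the list of things; names that differ only in an ending like _2 or _b are one class to them, and where a whole thing is asked for, a point or a joint stands for the part that bears it (a point fixed in the world has none). Each returns a list of dicts, best first, with "conf" (0 to 1); they miss things now and then, are a little off and sometimes report something else, mostly with a low value. They report only what shows in the picture. A call takes as long as a camera call. They do not tell look-alikes from the thing itself.
- spot_in(camera, query): "xy" ([column, row] in pixels, amid what is visible of it).
- silhouettes(camera, query): "region" (400x640 bool, what is visible of it) and "xy" ([column, row] in pixels, amid what is visible of it).
Readings, each from a call of its own:
- current_clock(): time.
- current_joint_pos(): joint angles.
- current_qvel(): joint speeds.
- current_joint_torque(): joint torques, N m.
- current_position(): TCP position.
- current_orientation(): TCP orientation.
- current_force(): force on the tool from outside, world axes, zero at the start.
- current_torque(): the same for the moment, N m.
- current_finger_gap(): finger opening in m.
- current_grip_force(): force on a finger pad.
Only numpy, scipy, OpenCV 4.12 (cv2) and the standard library are available. Lean on these libraries where they do the work, as an engineer would, in place of code of your own. Each camera call takes 0.05 s, during which the arm holds its last target. There are 200 camera calls.

## Working session

There is one attempt and no reset: what is moved stays moved. The work goes in short steps, each a Python script; the robot and the scene stay as the last script left them, time stands still between calls to the robot, and variables do not carry over. Pictures are saved under pics/ and viewed, at most 10 in all, crops included, and the job is handed in when it is done.

```bash
mkdir -p pics
cat > h.py <<'E'
import numpy as np, cv2
from bench import *
def cloud(c):
    K=c["intrinsics"];z=c["range_z"];v,u=np.indices(z.shape)
    P=np.stack([(u-K[0,2])*z/K[0,0],(v-K[1,2])*z/K[1,1],z],-1)
    W=(P-c["t"])@c["R"]; W[z==0]=np.nan
    return W
E
python3 - <<'E'
from h import *
ims=[]
for n in ["side","top"]:
    c=capture(n);W=cloud(c);ims.append(c["image"]);np.savez(n,W=W,**c)
    for q in ["caddy","jar","tin","mill","wine_glass","tumbler"]:
        for d in silhouettes(n,q)[:3]:
            if d["conf"]<.25: continue
            p=W[d["region"]];p=p[~np.isnan(p[:,0])]
            if len(p)<10: continue
            print(n,q,round(d["conf"],2),np.round(d["xy"]),len(p),np.percentile(p,[2,50,98],axis=0).round(3).tolist())
cv2.imwrite("pics/side.png",ims[0]);cv2.imwrite("pics/top.png",ims[1])
print(current_clock())
E
```

```text
side caddy 0.72 [364. 228.] 2214 [[0.471, -0.158, 0.005], [0.504, 0.03, 0.044], [0.562, 0.095, 0.085]]
side jar 0.92 [364. 207.] 986 [[0.489, -0.048, 0.023], [0.513, -0.011, 0.087], [0.547, -0.001, 0.131]]
side tin 0.78 [324. 312.] 2636 [[0.423, 0.279, 0.011], [0.453, 0.361, 0.109], [0.492, 0.376, 0.118]]
side mill 0.93 [393. 150.] 915 [[0.519, -0.469, 0.002], [0.54, -0.306, 0.094], [0.595, -0.295, 0.181]]
side mill 0.82 [427. 163.] 923 [[0.414, -0.292, 0.008], [0.435, -0.274, 0.103], [0.46, -0.265, 0.181]]
side wine_glass 0.93 [216. 219.] 2186 [[0.728, 0.223, 0.002], [0.757, 0.269, 0.16], [0.799, 0.295, 0.207]]
side tumbler 0.66 [318. 168.] 684 [[0.696, -0.217, 0.007], [0.724, -0.161, 0.061], [0.761, -0.147, 0.089]]
side tumbler 0.32 [361. 230.] 2180 [[0.471, -0.156, 0.009], [0.504, 0.028, 0.044], [0.562, 0.095, 0.085]]
top caddy 0.77 [312. 234.] 2914 [[0.478, -0.153, 0.008], [0.523, -0.022, 0.015], [0.567, 0.09, 0.085]]
top jar 0.65 [319. 230.] 583 [[0.493, -0.061, 0.024], [0.522, -0.031, 0.114], [0.553, -0.004, 0.133]]
top tin 0.6 [180. 252.] 1322 [[0.429, 0.27, 0.021], [0.464, 0.314, 0.115], [0.501, 0.369, 0.12]]
top mill 0.96 [423. 260.] 725 [[0.419, -0.31, 0.002], [0.443, -0.278, 0.155], [0.474, -0.263, 0.189]]
top mill 0.56 [432. 220.] 684 [[0.526, -0.337, 0.016], [0.545, -0.307, 0.152], [0.572, -0.294, 0.188]]
top wine_glass 0.75 [204. 126.] 1263 [[0.732, 0.221, 0.001], [0.768, 0.258, 0.146], [0.809, 0.294, 0.207]]
top wine_glass 0.46 [425. 260.] 700 [[0.418, -0.309, 0.005], [0.441, -0.278, 0.156], [0.467, -0.264, 0.189]]
top tumbler 0.83 [371. 150.] 651 [[0.702, -0.215, 0.004], [0.741, -0.184, 0.037], [0.772, -0.147, 0.089]]
0.7
```

View pics/side.png

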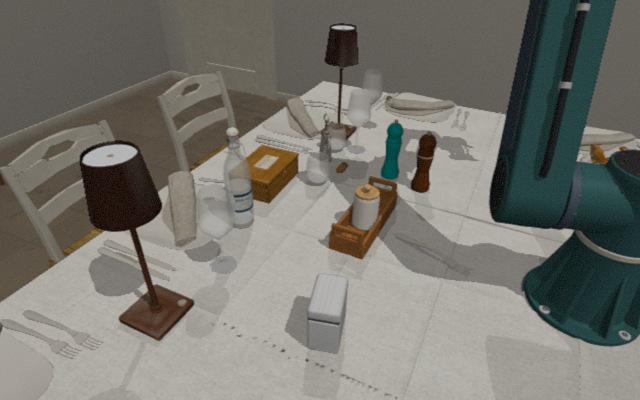

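View pics/top.png

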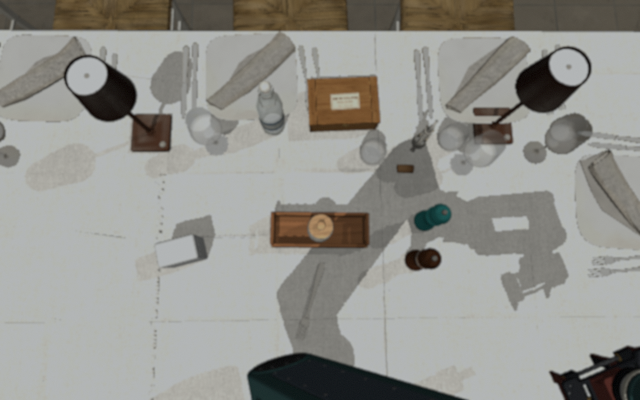

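The dark brown mill (side 427,163; top 423,260) is the real one, and the turquoise one (top 432,217) is the look-alike. The jar is mid-caddy (top 320,228) and the tin is at top (180,252), slightly turned. Next I'll fit the poses and take a wrist look over the caddy.

```bash
cat >> h.py <<'E'
from scipy.optimize import least_squares
from scipy.spatial.transform import Rotation as Ro
def down(a):  # tool down, fingers closing along (cos a, sin a)
    y=np.array([np.cos(a),np.sin(a),0]);z=np.array([0,0,-1.]);x=np.cross(y,z)
    return Ro.from_matrix(np.stack([x,y,z],1)).as_quat()
def ori(a):
    best=None
    q0=current_joint_pos()
    for k in (0,np.pi):
        j=inverse_kinematics([.52,0,.3],down(a+k))
        if j is not None and (best is None or abs(j[5]-q0[5])<best[0]): best=(abs(j[5]-q0[5]),down(a+k))
    return best[1]
def box(W,lo,hi):
    p=W.reshape(-1,3);p=p[~np.isnan(p[:,0])]
    return p[((p>lo)&(p<hi)).all(1)]
def circ(p,r,c0):
    return least_squares(lambda c:np.hypot(p[:,0]-c[0],p[:,1]-c[1])-r,c0,loss="soft_l1",f_scale=.002).x
def rect(p):
    (c,s,a)=cv2.minAreaRect((p[:,:2]*1000).astype(np.float32)); return np.round(c,1),np.round(s,1),round(a,2)
def measure(W,cad=1,jar=None,tin=1,mill=1):
    if cad:
        p=box(W,[.44,-.2,.045],[.61,.14,.062]); p2=box(W,[.44,-.2,.076],[.61,.14,.092])
        p2=p2[(p2[:,1]>.07)|(p2[:,1]<-.13)]
        p=p[(np.abs(p[:,0]-.522)>.034)]
        if len(p)>9: print("caddy sides",len(p),rect(p))
        if len(p2)>9: print("caddy ends",len(p2),rect(p2), [np.round(np.percentile(q,[1,50,99],axis=0)[:,:2].tolist(),4).tolist() for q in (p2[p2[:,1]>0],p2[p2[:,1]<0]) if len(q)])
    p=box(W,[.47,-.1,.06],[.58,.05,.095])
    if len(p)>20: print("jar side",len(p),circ(p,.033,[.522,-.03]).round(4))
    p=box(W,[.47,-.1,.108],[.58,.05,.118])
    if len(p)>9: print("jar lid",len(p),rect(p),p[:,:2].mean(0).round(4))
    p=box(W,[.38,.22,.108],[.55,.42,.125])
    if len(p)>9: print("tin top",len(p),rect(p),p[:,2].mean().round(4))
    p=box(W,[.38,-.35,.128],[.49,-.23,.155])
    if len(p)>20: print("mill head",len(p),circ(p,.025,[.44,-.285]).round(4))
    p=box(W,[.38,-.35,.004],[.49,-.23,.022])
    if len(p)>20: print("mill foot",len(p),circ(p,.0285,[.44,-.285]).round(4))
E
python3 - <<'E'
from h import *
for n in ["side","top"]:
    print(n);measure(np.load(n+".npz")["W"])
q=ori(0)
move_ptp([.50,-.03,.40],q)
c=capture("wrist");W=cloud(c);cv2.imwrite("pics/w1.png",c["image"])
print("wrist");measure(W)
print(current_clock(),current_position(),current_orientation(),current_joint_pos(), c["R"].round(3).tolist(),(-c["R"].T@c["t"]).round(3))
E
```

```text
side
caddy sides 437 (array([518.1, -29.5]), array([251.7,  92.9]), 89.02)
caddy ends 274 (array([517.5, -31.3]), array([255.7,  81.5]), 89.33) [[[0.4795, 0.0862], [0.5182, 0.092], [0.5588, 0.0961]], [[0.4763, -0.159], [0.5149, -0.153], [0.5565, -0.1479]]]
jar side 290 [ 0.5207 -0.0353]
jar lid 252 (array([520.3, -32.8]), array([60.5, 60.2]), 16.16) [ 0.5176 -0.0266]
tin top 1372 (array([462.6, 322.7]), array([ 61.9, 102.1]), 14.39) 0.1154
mill head 134 [ 0.4393 -0.2957]
mill foot 282 [ 0.4364 -0.2909]
top
caddy sides 685 (array([523.6, -30.8]), array([250.1,  92.9]), 89.16)
caddy ends 238 (array([524. , -31.4]), array([254. ,  82.3]), 89.15) [[[0.4849, 0.0862], [0.5201, 0.0905], [0.5641, 0.0957]], [[0.4813, -0.1587], [0.5194, -0.1532], [0.5606, -0.149]]]
jar side 27 [ 0.5255 -0.0327]
jar lid 395 (array([524.9, -32.4]), array([57.3, 59.6]), 89.81) [ 0.5247 -0.0324]
tin top 1028 (array([467.2, 323.1]), array([ 62.3, 100.4]), 14.33) 0.1158
mill head 39 [ 0.4438 -0.2931]
mill foot 301 [ 0.4325 -0.2801]
wrist
caddy sides 2032 (array([522.1, -30.3]), array([251.2,  92.7]), 89.26)
caddy ends 807 (array([522. , -31.5]), array([254.1,  82.4]), 89.11) [[[0.4837, 0.0862], [0.525, 0.0906], [0.5643, 0.0949]], [[0.4802, -0.1578], [0.5219, -0.1521], [0.5604, -0.1489]]]
jar side 66 [ 0.5241 -0.0329]
jar lid 1431 (array([523.9, -32.4]), array([59.7, 59.7]), 54.27) [ 0.5238 -0.0315]
mill head 334 [ 0.4417 -0.2934]
3.0083 [ 0.49998271 -0.03076168  0.39961694] [ 7.07581500e-01  7.06631668e-01 -2.62524349e-04 -1.94694126e-04] [-1.99259809e-01  9.58295783e-02  1.43283003e+00 -2.21809427e-04
  1.61354802e+00 -1.97925956e-01] [[1.0, -0.002, 0.0], [-0.002, -0.971, 0.24], [0.0, -0.24, -0.971]] [0.5   0.034 0.561]
```

View pics/w1.png

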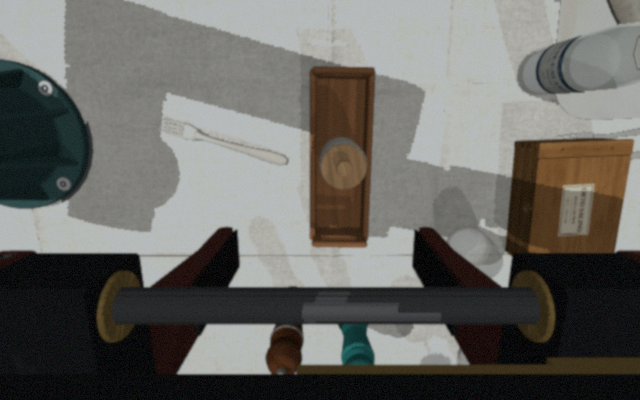

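The wrist view shows the caddy unobstructed, at columns 310–375 and rows 67–245, with the jar at (343,163). Its rim fit puts the caddy centre at (0.522, -0.031), turned -0.87°, and all sizes agree. Next I'll shift the jar and take a look at the tin on the way.

```bash
cat >> h.py <<'E'
C=np.array([.522,-.0313]);TH=-.0152
def loc(x,y): return C+np.array([x*np.cos(TH)-y*np.sin(TH),x*np.sin(TH)+y*np.cos(TH)])
E
python3 - <<'E'
from h import *
q=ori(TH)
j=np.array([.5239,-.0322])
move_ptp([*j,.17],q); servo_line([*j,.066],rate=.2)
move_gripper(.05); print("gap",current_finger_gap(),current_grip_force(),current_force())
p=np.array(current_position()); print(p)
servo_line([*p[:2],.071],rate=.05)
t=loc(0,-21.5e-3)
servo_line([*t,.071],rate=.05)
print("contact",servo_line([*t,.063],rate=.03,contact_N=3),current_position())
move_gripper(.088)
servo_line([*t,.17],rate=.25)
c=capture("wrist");print("jar after");measure(cloud(c))
qt=ori(np.radians(14.35))
move_ptp([.40,.25,.36],qt)   # camera is ahead; look at tin
c=capture("wrist");measure(cloud(c));cv2.imwrite("pics/w2.png",c["image"])
move_ptp([.43,.18,.36],qt)
c=capture("wrist");measure(cloud(c));
print(current_clock())
E
```

```text
gap 0.06513775061348999 29.995657696563285 [-2.81382027  0.66522165  5.69041299]
[ 0.52363758 -0.03226466  0.06683932]
contact True [ 0.52203265 -0.052829    0.06638078]
jar after
caddy sides 6686 (array([522.3, -22.5]), array([231.4,  92.4]), 89.24)
caddy ends 244 (array([521.9, -35.5]), array([244.1,  78.9]), 89.24) [[[0.4845, 0.0856], [0.5131, 0.0865], [0.5608, 0.087]], [[0.4818, -0.1573], [0.52, -0.1555], [0.5584, -0.1541]]]
jar side 370 [ 0.5224 -0.0536]
jar lid 5342 (array([522. , -53.1]), array([59.7, 60. ]), 1.14) [ 0.5224 -0.051 ]
mill foot 101 [ 0.4414 -0.2908]
caddy sides 657 (array([522.3,  12.8]), array([166.5,  91.8]), 89.09)
caddy ends 16 (array([489.1,  96. ]), array([12.9,  1.8]), 8.24) [[[0.4828, 0.0942], [0.4875, 0.0958], [0.4954, 0.0966]]]
jar side 429 [ 0.5227 -0.0535]
tin top 4601 (array([465.5, 324. ]), array([62.2, 99.3]), 14.48) 0.1141
caddy sides 1010 (array([522.3, -24. ]), array([240.1,  92.7]), 89.31)
caddy ends 415 (array([523. ,  91.4]), array([ 9.5, 81.3]), 88.57) [[[0.4832, 0.0874], [0.5225, 0.0928], [0.5625, 0.0963]]]
jar side 59 [ 0.5149 -0.0254]
jar lid 1142 (array([521.7, -51.2]), array([59.6, 57.6]), 22.33) [ 0.5207 -0.0478]
tin top 5278 (array([465.7, 323.6]), array([ 62.1, 100.1]), 14.27) 0.1141
9.2333
```

The jar now stands at -21.7 mm along the row, as planned. Next is the tin.

Run:
```python
from h import *
qt=ori(np.radians(14.37)); s=np.array([.4656,.3238])
move_ptp([*s,.21],qt); servo_line([*s,.066],rate=.2)
move_gripper(.05); print("gap",current_finger_gap(),current_grip_force(),current_force(),current_position())
servo_line([*s,.22],rate=.25)
q=ori(TH); t=loc(0,.065)
move_ptp([*t,.22],q); servo_line([*t,.105],rate=.15)
c=capture("top");W=cloud(c)
p=box(W,[.45,-.02,.135],[.6,.12,.175]);print("tin held",rect(p),p[:,2].mean(), "target",t)
print("contact",servo_line([*t,.072],rate=.03,contact_N=4),current_position(),current_force())
print(current_clock()); cv2.imwrite("pics/t2.png",cv2.resize(c["image"][150:300,150:470],None,fx=2,fy=2))
```

```text
gap 0.06198709758824657 29.92380675394088 [-2.52642276 -0.57311911  6.26382808] [0.46554556 0.32390301 0.06656418]
tin held (array([523.6,  34.9]), array([95.8, 57.5]), 89.57) 0.15407924994186617 target [0.52298796 0.03369249]
contact True [0.52233095 0.03369712 0.07813653] [-0.76149866 -0.35965864  3.14138751]
15.175
```

Contact came at exactly floor height (0.066 + 0.012). I'll release, check, and approach the mill.

Run:
```python
from h import *
t=loc(0,.065)
move_gripper(.088); servo_line([*t,.24],rate=.25)
q=ori(TH); move_ptp([.50,-.12,.40],q)
c=capture("wrist");W=cloud(c);cv2.imwrite("pics/w3.png",c["image"])
measure(W)
p=box(W,[.45,-.03,.12],[.6,.12,.135]);print("tin",rect(p),p[:,2].mean())
p=box(W,[.38,-.36,.13],[.49,-.23,.2]);print("mill top pts",len(p),rect(p))
print(ori(np.pi/2),current_joint_pos(),current_clock())
```

```text
caddy sides 2245 (array([522.1, -31.7]), array([250.5,  92.6]), 89.2)
caddy ends 397 (array([522.3, -35.5]), array([244.5,  81.4]), 88.97) [[[0.4855, 0.0861], [0.4898, 0.087], [0.5638, 0.0875]], [[0.4796, -0.1574], [0.5207, -0.1525], [0.5604, -0.1488]]]
jar side 122 [ 0.5204 -0.0464]
jar lid 1638 (array([522.7, -48.7]), array([67.3, 58.4]), 88.95) [ 0.5224 -0.0517]
mill head 212 [ 0.4418 -0.2937]
mill foot 142 [ 0.4417 -0.2909]
tin (array([522.9,  28.8]), array([89.9, 62. ]), 89.1) 0.12615282437831593
mill top pts 207 (array([ 442.3, -273.1]), array([16.1, 39.6]), 88.28)
[3.061617e-17 1.000000e+00 0.000000e+00 0.000000e+00] [-3.68652592e-01  1.18501764e-01  1.41086702e+00  5.79419390e-04
  1.61607292e+00 -3.54187326e-01] 17.5167
```

View pics/w3.png

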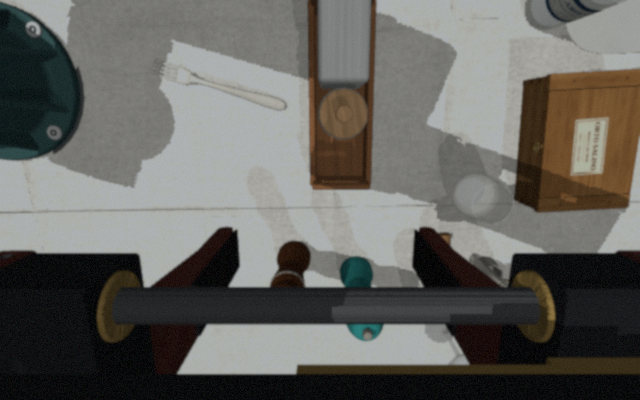

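The tin and jar stand as planned, with the bay at the -y end (rows 135–185) free. Now the mill.

Run:
```python
from h import *
qm=ori(np.pi/2); s=np.array([.4416,-.2932])
move_ptp([*s,.26],qm); servo_line([*s,.122],rate=.2)
move_gripper(.035); print("gap",current_finger_gap(),current_grip_force(),current_force(),current_position())
servo_line([*s,.28],rate=.2)
q=ori(TH); t=loc(0,-.087)
move_ptp([*t,.28],q); servo_line([*t,.222],rate=.2)
for n in ("top","side"):
    W=cloud(capture(n))
    for nm,lo,hi,r in (("foot",.103,.12,.0285),("low",.15,.168,.0205)):
        p=box(W,[.46,-.17,lo],[.58,-.087,hi])
        if len(p)>15: print(n,nm,len(p),circ(p,r,t).round(4))
print("target",t,current_position(),current_clock())
```

```text
gap 0.04834460963414118 30.000239864216383 [0.01539756 1.2853237  3.30328984] [ 0.44166308 -0.29312242  0.12217205]
side foot 83 [ 0.5213 -0.1213]
side low 108 [ 0.5201 -0.1207]
target [ 0.52067765 -0.11828995] [ 0.5217862  -0.1188506   0.22344602] 23.9333
```

The side view's -3 mm y bias, seen earlier on the jar, accounts for the difference, so the mill is on target. Lowering it now.

Run:
```python
from h import *
t=loc(0,-.087)
servo_line([*t,.15],rate=.12,contact_N=12)
hit=servo_line([*t,.128],rate=.03,contact_N=3); z=current_position()[2]
print(hit,current_position(),current_force())
if .130<z<.138:
    move_gripper(.088); servo_line([*t,.26],rate=.2)
    move_ptp([.45,-.2,.42],ori(TH))
    for n in ("wrist","side"):
        c=capture(n);W=cloud(c);print(n);measure(W)
        p=box(W,[.45,-.17,.14],[.58,-.08,.167]);
        if len(p)>15:print("mill head",len(p),circ(p,.025,t).round(4))
        p=box(W,[.45,-.17,.186],[.58,-.08,.21]);
        if len(p):print("mill top",len(p),p.mean(0).round(4),p[:,2].max())
        p=box(W,[.45,-.03,.12],[.6,.12,.135]);
        if len(p):print("tin",rect(p),p[:,2].mean())
        if n=="side": cv2.imwrite("pics/fin.png",cv2.resize(c["image"][90:330,200:520],None,fx=2.4,fy=2.4))
print(current_clock())
```

```text
True [ 0.52123632 -0.11838934  0.13396611] [0.98182489 0.34670027 4.29003183]
wrist
caddy sides 1203 (array([521.9, -69.7]), array([176.5,  92.6]), 88.88)
caddy ends 401 (array([ 520.3, -153.8]), array([ 8.5, 81.4]), 89.09) [[[0.4799, -0.1585], [0.5199, -0.1536], [0.5601, -0.149]]]
jar side 452 [ 0.5177 -0.046 ]
jar lid 1808 (array([522.4, -40.1]), array([59.9, 86.7]), 2.1) [ 0.5217 -0.0512]
mill head 24 [ 0.5257 -0.1185]
mill top 747 [ 0.5231 -0.1188  0.1904] 0.20357994494495515
tin (array([522.4,  -9.3]), array([15.1, 61.3]), 89.26) 0.12538288752282087
side
caddy sides 366 (array([516.4, -30.7]), array([250.9,  93.7]), 88.11)
caddy ends 311 (array([517.7, -32.4]), array([256.2,  82.9]), 89.3) [[[0.4796, 0.0763], [0.5174, 0.0898], [0.5586, 0.0954]], [[0.4752, -0.1606], [0.4916, -0.1523], [0.5575, -0.1479]]]
jar side 160 [ 0.5075 -0.0097]
jar lid 223 (array([518., -25.]), array([ 59.5, 150. ]), 1.12) [ 0.5133 -0.0496]
mill foot 265 [ 0.4363 -0.2904]
mill head 154 [ 0.5212 -0.1234]
mill top 91 [ 0.5182 -0.1139  0.1919] 0.20518458159179145
tin (array([518.3,  34.3]), array([99.4, 62.7]), 88.51) 0.12748471515162646
27.6917
```

View pics/fin.png

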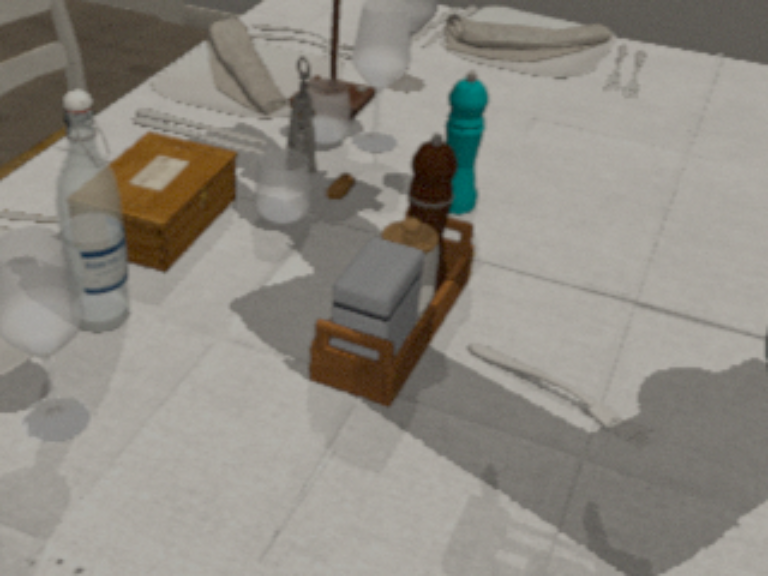

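The picture shows tin (380,290), jar (410,250) and mill (432,190) upright in one row in the caddy. The tops are at the expected heights, and the turquoise mill and the glasses haven't moved.

```bash
python3 -c "
from bench import *
print(close_job())"
```

```text
the job is handed in; nothing more can be done
None
```

The job is handed in: tin, jar and mill stand upright in one row on the caddy floor, the caddy is where it was, and the last images showed nothing else moved (about 28 s of the 72 s used).

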